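# Nip up the eye screw of a plaster mould press

### The arm

A 6-joint arm with a two-finger parallel gripper is mounted at the origin on the work surface. World frame = base frame: x ahead of the robot, y to its left, z up, the work surface at z = 0. Lengths are in mm, angles in rad, forces in N, time in s.
With the tool pointing down it reaches from about 275 to 750 mm from the base axis. Payload 10.2 kg.
Tool frame: the origin (TCP) lies at the very end of the fingers, on their centre line; the grasp point (between the pads) lies 19 mm behind it (ctrl.hold_point_z is the distance from the TCP to the grasp point, in mm); z points along the fingers, y is the direction in which the jaws open and shut (so a half turn about z gives the same grasp; the last joint's range is limited). The gripper opens to 85 mm and grips with 20 to 120 N. Pads are 22 mm wide; open, the fingers measure 114 mm over their backs; the gripper's body (76 mm by 85 mm) begins 54 mm behind the grasp point. The pads swing forward as they close: fully open they stand 13 mm farther back than shut.
Start: joints at [-1.465, 0.313, 1.498, -0, 1.331, -0.223], TCP at [169.514, -496.887, 231.294] pointing down, gripper open.
Joint ranges: [-2.94, 2.94], [-0.97, 2.17], [0.19, 2.56], [-1.23, 4.37], [0.02, 3.11], [-2.88, 2.88]. Speed limits (rad/s): [2.39, 2.39, 3.01, 3.14, 3.14, 3.14].

### API

Orientations are given as a unit quaternion [w, x, y, z].
In Python, from rig import readout, cams, workorder, spotter, ctrl gives the robot as it stands.
- The arm moves only by the tool step_arm, never from a script. Its argument "plan" is text: rows parted by semicolons, each of 5 numbers parted by spaces: the shift along the tool's x, y, z in cm, then the turn about the tool's z in degrees, then the opening in per cent of the stroke, from 0 (shut) to 100 (fully open). In form: x y z twist gripper; .... A call has 1 to 10 rows; each row is the pose to reach, as a shift and turn from the pose commanded when the call began, along the tool's axes at that moment; what a row does not reach only later rows make up. A row lasts 1/10 s, in which the tool goes at most 50 mm and 8.59 degrees, less where a joint would pass 70% of its speed; a pose out of reach is approached as far as the arm can. A call with a gripper value outside its range is refused whole. The fingers move at their own pace and stop on an object; "grip_force" is the grip in N (left out, the last holds). Time passes only in rows, so rows that repeat a pose let the fingers close. It gives the time, the measured TCP pose, the force and the opening at its end, in the units of the state.
- readout.sense(): the state, without advancing time (a new reading comes with each control period).
- cams.capture(name): name is "side" or "top"; returns (picture, depth): 420x560x3 uint8, red, green, blue; 420x560 float32, mm along the optical axis (not along the pixel's ray), 0 where there is no reading.
- cams.camera_info(name): a dict with "vfov" (degrees; the focal length in pixels is half the picture's height over the tangent of half this angle, whatever the lens; pixels are square), "cx", "cy" (the principal point, pixels), "k1" (the pictures are not rectified: a ray, as slopes to the right and down, at radius r is drawn at 1 + k1 r^2 times it, then the intrinsics apply), "rvec" (rotation vector, rad) and "tvec" (3), from world to camera coordinates, as OpenCV has them. Camera axes: x right, y down, z forward; pixel columns grow to the right and rows downward; lengths in mm; the calibration is good to about 2 mm. A picture is of the moment at which its call begins. camera_info takes no time and is no camera call.
- workorder.finish_job(): hands the job in, once; it reports no verdict.
Trained networks look in the newest picture that a camera, given by its name, has taken for a name from the list of things; names that differ only in an ending like _2 or _b are one class to them, and where a whole thing is asked for, a point or a joint stands for the part that bears it (a point fixed in the world has none). Each returns a list of dicts, best first, with "conf" (0 to 1); they miss things now and then, are a little off and sometimes report something else, mostly with a low value. They report only what shows in the picture. A call takes as long as a camera call. They do not tell look-alikes from the thing itself.
- spotter.regions_of(camera, target): "pixels" (420x560 bool, what is visible of it) and "extent" ([centre column, centre row, width, height] in pixels, round what is visible of it).
The state is a dict: "time_s": time; "joints": joint angles; "dq": joint speeds; "tau": joint torques, N m; "eef_pos": TCP position; "ee_rot": TCP orientation; "force": force on the tool from outside, world axes, zero at the start; "wrist_torque": the same for the moment, N m; "grip_width": opening from 0.0 (shut) to 1.0 (fully open).
Only numpy, scipy, OpenCV 4.12 (cv2) and the standard library are available. Lean on these libraries where they do the work, as an engineer would, in place of code of your own. Each camera call takes 0.05 s, during which the arm holds its last target. There are 200 camera calls.

### The job

The closed plaster mould in the press is not yet clamped: slide the wooden-handled steel rod from the white bat through the loop of the press's eye screw and use it as a lever to turn the screw clockwise until it holds the mould firmly, feeling for the bite so as not to crack the plaster. Then draw the rod out, leaving the screw tight, and lay the rod back flat on the white bat; do not turn the loop with the fingers, and leave everything else on the bench where it is.

Things in the scene. Friction and masses are not known exactly. Their poses are not given: they have to be found in the camera images.
- eye_loop (a point): centre of the eye screw's loop: an upright steel ring, hole 20 mm across, outside 36 mm, of 8 mm round wire, 47 mm above the crossbar's top and about 200 mm above the bench. x: level, straight through the hole (the rod goes in along it, from either side); y: level, across the ring; z: up, along the screw's axis. The loop turns with the screw; clockwise from above tightens it
- eye: the eye screw: loop and 13 mm spindle; origin on its axis at the crossbar's top, axes as eye_loop. It has been run down by hand: 10 to 75 degrees of slack are left before it bites, different each time and not to be told from the loop's heading. Its height changes by less than 1 mm in this job and it stays where it is left. To be turned with the rod only, not with the fingers
- foot: the screw's 36 mm rubber-faced foot, under the crossbar, resting lightly on the mould's plate; origin as eye. Torque about the screw's axis, felt while held still: under 0.1 N m in the slack; from the bite on it climbs to about 0.8 within 0.25 rad, which is firm (0.7 to 1.0 is good); near 1.3 the plaster cracks. Turning on takes up to 0.4 N m more than holding. Let go, it stays clamped
- press_top (a point): middle of the top face of the mould press's crossbar, on the screw's axis, 152 mm above the bench. Press, fixed to the bench: plywood base 170 by 230 mm (its x, y), dark wooden crossbar 46 mm wide (x) and 226 mm long (y), on two steel studs 95 mm either side along y, whose ends and nuts stand up to 14 mm above the crossbar
- mould: closed two-part plaster mould, 130 by 130 mm, 68 mm high with an 8 mm steel pressure plate on top, standing between the cleats of the press base right under the foot; origin at the centre of its underside
- rod_grip (a point): centre of the turning rod's wooden handle, on the rod's axis. Handle square, 28 by 28 mm, 110 mm long (55 mm each way from here along x). x: along the rod towards its bare end; z up as it lies. From the handle's front end sticks a 95 mm long, 14 mm round steel rod. 260 g, balanced near the front end of the handle. It lies level on one flat of the handle, its axis 14 mm above the bat
- rod_tip (a point): bare end of the steel rod, on its axis, 150 mm from rod_grip; the last 10 mm taper to 7 mm. In the 20 mm loop the 14 mm rod swings level some 38 degrees either way before it bears on both sides of the ring; swung further it carries the screw round with it
- bat_top (a point): centre of the upper face of the white rectangular plastic bat, 190 by 270 mm (its x and y), 8 mm thick, fixed on the bench: the rod's place
- cup: bystander: blue ceramic cup, 68 mm across, 75 mm tall; origin at the centre of its underside; to be left where it is
- bowl: bystander: terracotta bowl, 130 mm across, 60 mm tall; origin at the centre of its underside; to be left where it is
- glaze_jar: bystander: white glaze jar with a black lid, 68 mm across, 85 mm tall; origin at the centre of its underside; to be left where it is
- rolling_pin: bystander: wooden rolling pin, 48 mm thick, 340 mm long along its y axis, lying on the bench; origin at the centre of its underside; to be left where it is
- trimming_tool: bystander: loop trimming tool, 165 mm long, 12 mm thick, lying flat; origin at the centre of its underside; to be left where it is
- rib: bystander: flat wooden throwing rib, 80 mm across, 6 mm thick; origin at the centre of its underside; to be left where it is
- kiln_prop: bystander: buff kiln prop, a cylinder 44 mm across and 80 mm tall; origin at the centre of its underside; to be left where it is
- kiln_prop_short: bystander: buff kiln prop, a cylinder 44 mm across and 50 mm tall; origin at the centre of its underside; to be left where it is
Things that resemble listed ones, but are neither listed nor needed, are in the scene too. There is more than one size of the part that bears rod_grip; the job needs the larger.

How it is judged:
By the outcome, as a careful person would: the job done as asked, in the order asked, and still so for the second after the job is handed in, with the robot touching nothing.
It also fails if it takes over 72 s, if anything falls off the work surface, if the arm or the gripper's body presses on something with over 40 N, if the wrist force passes 120 N, or if a joint passes its speed limit or range.

## Working session

There is one attempt and no reset: what is moved stays moved. The work goes in short steps, Python scripts to look and compute and a tool call to move; the robot and the scene stay as the last step left them, time stands still between calls to the robot, and variables do not carry over. Pictures are saved under pics/ and viewed, about 8 in all and at most 12, crops included, and the job is handed in when it is done.

Besides the shell and the picture viewer there is one more tool, called after "Request:" by a JSON object that holds its "op" and its "data", one argument or row to a line. step_arm: Moves the arm, as the interface text tells. Its arguments: {"type":"object","properties":{"plan":{"type":"string"},"grip_force":{"type":"number"}},"required":["plan"]}

```bash
mkdir -p pics; ls
cat > h.py <<'E'
import numpy as np, cv2
from rig import readout, cams, workorder, spotter, ctrl
def cam(n):
    i=cams.camera_info(n); f=210/np.tan(np.radians(i["vfov"])/2)
    K=np.array([[f,0,i["cx"]],[0,f,i["cy"]],[0,0,1]]); R=cv2.Rodrigues(np.array(i["rvec"],float))[0]
    return K,np.array([i["k1"],0,0,0.]),R,np.array(i["tvec"],float),np.array(i["rvec"],float)
def world(n,uv,z):
    "pixels + depth -> world"
    K,d,R,t,_=cam(n); uv=np.asarray(uv,float).reshape(-1,1,2)
    s=cv2.undistortPoints(uv,K,d).reshape(-1,2); z=np.asarray(z,float).reshape(-1,1)
    return (np.hstack([s*z,z])-t)@R
def plane(n,uv,h):
    K,d,R,t,_=cam(n); uv=np.asarray(uv,float).reshape(-1,1,2)
    s=cv2.undistortPoints(uv,K,d).reshape(-1,2); r=np.hstack([s,np.ones((len(s),1))])@R; c=-R.T@t
    return c+r*((h-c[2])/r[:,2:3])
def proj(n,P):
    K,d,R,t,rv=cam(n); return cv2.projectPoints(np.asarray(P,float).reshape(-1,1,3),rv,t,K,d)[0].reshape(-1,2)
def cloud(n,dep):
    v,u=np.mgrid[0:420,0:560]; return world(n,np.stack([u,v],-1).reshape(-1,2),dep.reshape(-1)).reshape(420,560,3)
def save(name,im): cv2.imwrite("pics/"+name,im[:,:,::-1])
E
python3 - <<'E'
from h import *
for n in("top","side"):
    p,d=cams.capture(n); save(n+"0.png",p); np.savez("/tmp/%s0.npz"%n,p=p,d=d)
    K,_,R,t,_=cam(n); print(n,K[0,0],-R.T@t, R[2])
    for q in("rod_grip","eye_loop","eye","bat_top","press_top"):
        for r in spotter.regions_of(n,q)[:3]:
            c=cloud(n,d)[r["pixels"]&(d>0)]
            print(n,q,round(r["conf"],2),np.round(r["extent"]),np.median(c,0).round())
print(readout.sense())
E
```

```text
pics
top 524.3814196754718 [ 250.45606496   -5.08019299 1633.64048127] [ 0.19402383  0.00515709 -0.98098326]
top rod_grip 0.79 [397. 308.  46.  14.] [ 290. -408.   19.]
top rod_grip 0.69 [337. 224.  67.  11.] [ 548. -222.   33.]
top eye_loop 0.19 [338. 225.  68.  14.] [ 548. -222.   33.]
top eye 0.53 [207. 212.   9.   7.] [530. 194. 196.]
top bat_top 0.7 [336. 224.  99.  83.] [ 546. -188.    9.]
top press_top 0.93 [207. 227.  81.  54.] [518. 177.  34.]
top press_top 0.75 [276. 156.  44.  40.] [762.   2.  25.]
top press_top 0.2 [272. 266.  24.  24.] [402.   9.  13.]
side 426.11251259815396 [471.34779259 979.86579469 759.60457308] [ 0.04862135 -0.83648042 -0.54583557]
side rod_grip 0.65 [359. 188.  10.  17.] [ 290. -378.   15.]
side rod_grip 0.6 [285. 208.  11.  29.] [ 550. -211.   33.]
side rod_grip 0.37 [280. 240.   9.  27.] [533. 202. 190.]
side bat_top 0.65 [281. 219.  83.  54.] [ 574. -178.    7.]
side press_top 0.57 [279. 281.  73. 114.] [529. 273.  22.]
{'time_s': 0.6, 'joints': array([-1.46540903e+00,  3.12912449e-01,  1.49771373e+00, -5.27696656e-06,
        1.33099813e+00, -2.23425704e-01]), 'dq': array([ 0.0021949 ,  0.00105657, -0.00040347,  0.00233792, -0.00049076,
        0.00248815]), 'tau': array([ 5.66828078e-05, -4.12030327e+01, -2.59834135e+01, -7.41032613e-05,
        6.09365670e-04,  1.55511081e-06]), 'eef_pos': array([ 169.50749265, -496.88376189,  231.28262753]), 'ee_rot': array([-1.59517157e-05,  9.86515563e-01,  1.63667480e-01, -1.62489362e-06]), 'force': array([-0.4135207 ,  0.74338907, -0.97297356]), 'wrist_torque': array([ 0.04364027, -0.01895209, -0.02016264]), 'grip_width': 1.0060693897599056}
```

View pictures.

View pics/top0.png

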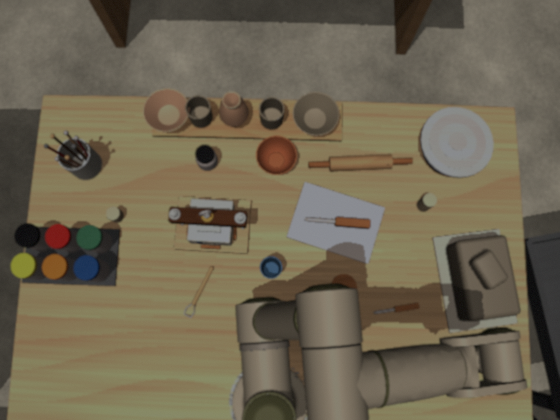

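View pics/side0.png

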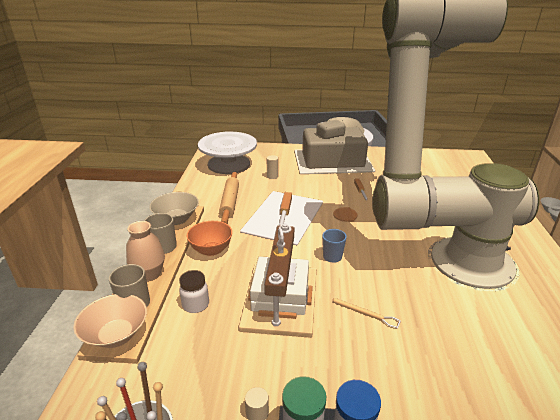

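Run:
```python
from h import *
t=np.load("/tmp/top0.npz"); s=np.load("/tmp/side0.npz")
a=cv2.resize(t["p"][190:265,165:265],(400,300),interpolation=cv2.INTER_CUBIC)
b=cv2.resize(s["p"][215:290,240:340],(400,300),interpolation=cv2.INTER_CUBIC)
c=cv2.resize(t["p"][185:260,285:385],(400,300),interpolation=cv2.INTER_CUBIC)
e=cv2.resize(s["p"][180:255,240:340],(400,300),interpolation=cv2.INTER_CUBIC)
o=np.vstack([np.hstack([a,b]),np.hstack([c,e])])
save("crop1.png",np.clip(o*1.4,0,255).astype(np.uint8))
C=cloud("top",t["d"]); D=cloud("side",s["d"])
np.set_printoptions(linewidth=200)
print(C[203:226,198:218,2].round().astype(int))
m=(C[...,2]>140)&(C[...,2]<162)&(C[...,0]>450)&(C[...,0]<620)&(C[...,1]>50)&(C[...,1]<330)
q=C[m][:,:2].astype(np.float32);print(cv2.minAreaRect(q),np.median(C[m][:,2]))
m=(C[...,2]>172)&(C[...,0]>480)&(C[...,0]<580)&(C[...,1]>130)&(C[...,1]<260); print(C[m].round())
m=(D[...,2]>172)&(D[...,0]>480)&(D[...,0]<580)&(D[...,1]>130)&(D[...,1]<260); print(np.c_[np.argwhere(m),D[m].round()])
```

```text
[[  81   86   83   90   96   82   84   83   88   88   87   91   84   83   88   84   91   96   83   83]
 [  83   88   86   85   77   89   88   82   87   85   89   89   84   90   82   88   90   92   89   90]
 [  85   85   87   90   90   88   86   93   86   84   89   83   85   82   91   85   88   88   85   90]
 [  80   86   83   84   87   87   96   84 1634   89   89   90   92   91   79   89   89   85   88   88]
 [  93   87   81   85   84   85   83   80   91   85   85   89   85   87   94   83   92   86   85   89]
 [ 148  159  150  145  150  145  151  153   98   96   91   97   94   92  101   86   87   90   91   87]
 [ 157  152  157  150  156  156  153  153  149  154  155 1634  152  149  151  153  151  154  148  152]
 [ 154  157  155  153  155  152  216  219  208  218  212  213  207  157  152  152  158  151  152  148]
 [ 149  153  153  213  216  214  216  216  216  221  214  203  208  158  154  149  152  148  153  154]
 [ 152  155  214  218  217  215  217  212  210  213  205  209  200  158  152  153  151  157  150  153]
 [ 151  214  213  212  221  214  196  193  191  198  190  194  158  15
[... 5059 characters left out ...]
 [243. 283. 527. 196. 178.]
 [243. 284. 525. 195. 178.]
 [244. 276. 543. 199. 177.]
 [244. 277. 540. 198. 176.]
 [244. 278. 538. 203. 180.]
 [244. 279. 536. 198. 176.]
 [244. 280. 533. 202. 179.]
 [244. 281. 531. 199. 177.]
 [244. 282. 529. 202. 180.]
 [244. 283. 527. 196. 176.]
 [244. 284. 524. 197. 176.]
 [245. 277. 540. 202. 177.]
 [245. 278. 538. 202. 176.]
 [245. 279. 535. 204. 179.]
 [245. 280. 533. 204. 178.]
 [245. 281. 531. 203. 178.]
 [245. 282. 529. 205. 179.]
 [245. 283. 526. 202. 177.]
 [245. 284. 524. 199. 175.]
 [246. 278. 538. 204. 175.]
 [246. 279. 535. 205. 177.]
 [246. 280. 533. 205. 177.]
 [246. 281. 531. 203. 175.]
 [246. 282. 529. 204. 176.]
 [246. 283. 526. 203. 175.]]
```

View pics/crop1.png

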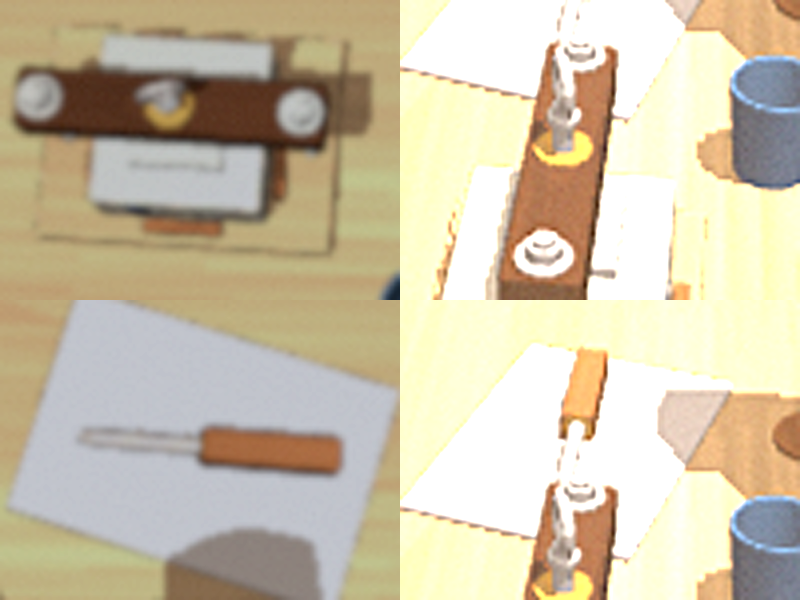

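```bash
cat > fit.py <<'E'
from h import *
from scipy.optimize import least_squares
def ring(P,x0=(532,195,199,.36)):
    def f(p):
        n=np.array([np.cos(p[3]),np.sin(p[3]),0]); q=P-p[:3]; a=q@n; rho=np.linalg.norm(q-a[:,None]*n,axis=1)
        return np.hypot(rho-14,a)-4
    return least_squares(f,x0,loss="soft_l1",f_scale=3).x
E
python3 - <<'E'
from fit import *
t=np.load("/tmp/top0.npz"); s=np.load("/tmp/side0.npz")
A=[]
for n,z in(("top",t),("side",s)):
    C=cloud(n,z["d"]); m=(C[...,2]>184)&(C[...,2]<225)&(abs(C[...,0]-532)<30)&(abs(C[...,1]-195)<30)
    A.append(C[m]); print(n,m.sum(),ring(C[m]).round(3))
print("both",ring(np.vstack(A)).round(3))
for n,z in(("top",t),("side",s)):
    C=cloud(n,z["d"]); hsv=cv2.cvtColor(z["p"],cv2.COLOR_RGB2HSV).astype(int)
    reg=(abs(C[...,0]-550)<70)&(abs(C[...,1]+190)<130)&(C[...,2]<60)
    h=reg&(hsv[...,1]>110)&(hsv[...,0]<20)
    k=cv2.connectedComponentsWithStats(h.astype(np.uint8)); i=1+np.argmax(k[2][1:,4]); h=k[1]==i
    uv=np.argwhere(h)[:,::-1].astype(float)
    P=plane(n,uv,36)[:,:2].astype(np.float32); (c,wh,a)=cv2.minAreaRect(P); print(n,"handle@36",h.sum(),c,wh,a,np.median(C[h][:,2]))
    P=plane(n,uv,36); mu=P.mean(0); u=np.linalg.svd(P[:,:2]-mu[:2])[2][0]; print(mu,u,np.degrees(np.arctan2(u[1],u[0])))
    if n=="top":
        r=spotter.regions_of("top","rod_grip")
        for q in r:
            if abs(q["extent"][0]-337)<12:
                m=q["pixels"]&~h; uv=np.argwhere(m)[:,::-1]; P=plane(n,uv,22)
                sel=P[:,1]>mu[1]+65; P=P[sel]; print("steel",P.mean(0),P[P[:,1].argmax()],len(P))
                d=P.mean(0)-mu; print(np.degrees(np.arctan2(d[1],d[0])))
print(readout.sense()["time_s"])
E
```

```text
top 57 [5.31512e+02 1.95501e+02 2.02308e+02 2.27000e-01]
side 76 [5.32838e+02 1.94669e+02 1.99013e+02 2.66000e-01]
both [5.32501e+02 1.94432e+02 2.00151e+02 2.60000e-01]
top handle@36 270 (545.6492919921875, -242.1249237060547) (103.27044677734375, 25.417829513549805) 87.37380981445312 36.02439430195675
[ 545.51516018 -242.00316367   36.        ] [-0.04775861 -0.99885891] -92.73740794265727
steel [ 553.66875889 -135.15987772   22.        ] [557.86667262 -95.34975099  22.        ] 116
85.63600974251432
side handle@36 182 (547.568359375, -220.93930053710938) (141.30555725097656, 29.22913932800293) 87.50275421142578 34.417493952206875
[ 547.37828741 -223.10067468   36.        ] [0.02756968 0.99961988] 88.42017361170713
0.65
```

```bash
cat >> h.py <<'E'
def yaw(s=None):
    w,x,y,z=(s or readout.sense())["ee_rot"]; return 2*np.degrees(np.arctan2(y,x))
def go(x,y,z,psi,ref=None):
    "row (cm, deg) from the present pose (or ref=(x,y,z,psi)) to the target"
    s=readout.sense(); r=ref or (*s["eef_pos"],yaw(s)); d=np.array([x,y,z])-r[:3]; a=np.radians(r[3]); c,n=np.cos(a),np.sin(a)
    tw=-((psi-r[3]+180)%360-180)
    return [round(v,2) for v in ((c*d[0]+n*d[1])/10,(n*d[0]-c*d[1])/10,-d[2]/10,tw)]
E
python3 -c "
from h import *
print(yaw(),go(548.3,-212,120,86.5))"
```

```text
18.84079638896892 [np.float64(45.05), np.float64(-14.73), np.float64(11.13), np.float64(-67.66)]
```

Request:
{"op": "step_arm", "data": {
  "plan": "45.05 -14.73 5 -67.66 100;45.05 -14.73 5 -67.66 100;45.05 -14.73 5 -67.66 100;45.05 -14.73 5 -67.66 100;45.05 -14.73 5 -67.66 100;45.05 -14.73 5 -67.66 100;45.05 -14.73 5 -67.66 100;45.05 -14.73 5 -67.66 60;45.05 -14.73 5 -67.66 60;45.05 -14.73 11.13 -67.66 60"
}}

```text
time_s: 1.65
eef_pos: [547.3, -214.9, 141.6]
ee_rot: [0.005, 0.727, 0.686, 0.002]
force: [0.0, -1.3, -0.2]
grip_width: 0.604
```

```bash
python3 -c "
from h import *
s=readout.sense();print(s['eef_pos'],yaw(),s['joints'],s['grip_width'],go(548.3,-212,11,86.5))
p,d=cams.capture('side'); save('g.png',cv2.resize(p[130:265,200:380],(720,540),interpolation=cv2.INTER_CUBIC))"
```

```text
[ 547.31414943 -214.93815074  141.59156826] 86.70586594514678 [-5.73598663e-01  5.23419421e-01  1.42992331e+00  7.06019587e-04
  1.17741886e+00 -5.16372271e-01] 0.6035202880819415 [np.float64(0.3), np.float64(0.08), np.float64(13.06), np.float64(0.21)]
```

View pics/g.png

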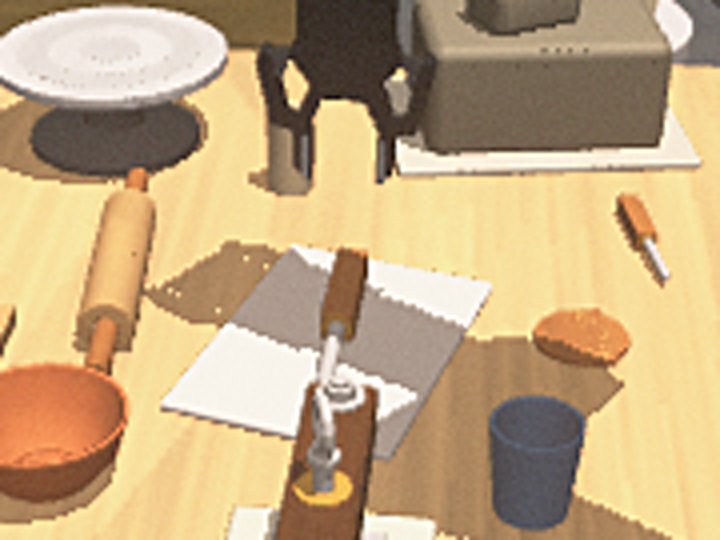

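```bash
python3 -c "
from h import *
s=readout.sense();print(s['eef_pos'],yaw(),s['time_s'])"
```

```text
[ 543.68119231 -211.76672788  130.50608191] 86.71923427044979 1.7
```

Request:
{"op": "step_arm", "data": {
  "plan": "0 0 2 0 60;0 0 6 0 60;0 0 8 0 60;0 0 8 0 60;0 0 8 0 60"
}}

```text
time_s: 2.2
eef_pos: [542.7, -216.8, 58.7]
ee_rot: [0.0, 0.728, 0.685, 0.0]
force: [0.9, 0.2, 0.2]
grip_width: 0.601
```

```bash
python3 -c "
from h import *
s=readout.sense();print(s['eef_pos'],yaw(),s['time_s'],s['dq'].round(3),go(548.3,-212,11,86.5))"
```

```text
[ 542.67464806 -216.82689527   58.72999317] 86.4864921043641 2.2 [ 0.002 -0.025 -0.016  0.    -0.003  0.002] [np.float64(0.52), np.float64(0.53), np.float64(4.77), np.float64(-0.01)]
```

Request:
{"op": "step_arm", "data": {
  "plan": "0.52 0.53 2 0 60;0.52 0.53 3.5 0 60;0.52 0.53 4.4 0 60;0.52 0.53 4.77 0 60;0.52 0.53 4.77 0 60;0.52 0.53 4.77 0 60"
}}

```text
time_s: 2.8
eef_pos: [548.3, -211.9, 10.8]
ee_rot: [0.0, 0.728, 0.685, 0.0]
force: [-0.1, 0.3, -0.3]
grip_width: 0.596
```

Request:
{"op": "step_arm", "data": {
  "plan": "0 0 0 0 0;0 0 0 0 0;0 0 0 0 0;0 0 0 0 0;0 0 0 0 0;0 0 0 0 0",
  "grip_force": 80
}}

```text
time_s: 3.4
eef_pos: [548.4, -211.9, 11.0]
ee_rot: [0.001, 0.728, 0.685, 0.0]
force: [-0.2, 0.5, 5.5]
grip_width: 0.314
```

```bash
python3 -c "
from h import *
s=readout.sense();print(s['eef_pos'],yaw(),s['time_s'],s['force'],s['wrist_torque'],s['grip_width'])"
```

```text
[ 548.44200483 -211.87384812   11.0284617 ] 86.49922796703144 3.4 [-0.23848512  0.52240558  5.48920143] [0.06283286 0.21408878 0.02298827] 0.3138564768747523
```

Request:
{"op": "step_arm", "data": {
  "plan": "0 0 -3 0 0;0 0 -7 0 0;0 0 -12 0 0;0 0 -17 0 0;0 0 -22 0 0;0 0 -25 0 0;0 0 -25 0 0;0 0 -25 0 0"
}}

```text
time_s: 4.2
eef_pos: [547.7, -211.4, 259.1]
ee_rot: [-0.001, 0.728, 0.685, -0.0]
force: [-0.5, -0.9, -3.7]
grip_width: 0.312
```

```bash
python3 -c "
from h import *
s=readout.sense();print(s['eef_pos'],yaw(),s['force'],s['wrist_torque'],s['grip_width'],go(667.2,231.2,260,195))"
```

```text
[ 547.69952595 -211.35728368  259.09891636] 86.50056363837193 [-0.4587142  -0.9418972  -3.71713864] [ 0.00879719 -0.04052872 -0.01573903] 0.31182565455567446 [np.float64(44.9), np.float64(9.23), np.float64(-0.09), np.float64(-108.5)]
```

Request:
{"op": "step_arm", "data": {
  "plan": "3 0.6 0 -8 0;7 1.4 0 -16 0;11 2.3 0 -24 0;15 3.1 0 -32 0;19 4 0 -40 0;23 4.8 0 -48 0;27 5.6 0 -56 0;31 6.5 0 -64 0;35 7.3 0 -72 0;39 8.1 0 -80 0"
}}

```text
time_s: 5.2
eef_pos: [652.3, 174.3, 257.1]
ee_rot: [-0.002, 0.115, 0.993, -0.001]
force: [0.6, -0.5, -2.8]
grip_width: 0.308
```

```bash
python3 -c "
from h import *
s=readout.sense();print(s['eef_pos'],yaw(),s['dq'].round(2))"
```

```text
[652.32142882 174.34868852 257.13307987] 166.82521120757943 [ 0.58  0.52 -0.86  0.    0.33 -0.8 ]
```

Request:
{"op": "step_arm", "data": {
  "plan": "0 0 0 0 0"
}}

```text
time_s: 5.3
eef_pos: [652.1, 177.5, 256.2]
ee_rot: [-0.003, 0.113, 0.994, 0.0]
force: [0.1, -0.8, -2.7]
grip_width: 0.313
```

```bash
python3 -c "
from h import *
s=readout.sense();print(s['eef_pos'],yaw(),s['dq'].round(2),go(667.2,231.2,240,195))"
```

```text
[652.09424029 177.49297978 256.24180716] 167.0049803457895 [-0.08 -0.04  0.06 -0.03 -0.02  0.06] [np.float64(-0.26), np.float64(5.57), np.float64(1.62), np.float64(-28.0)]
```

Request:
{"op": "step_arm", "data": {
  "plan": "-0.1 1.6 0.5 -8 0;-0.2 3.2 1 -16 0;-0.26 4.6 1.5 -24 0;-0.26 5.57 2.5 -28 0;-0.26 5.57 4 -28 0;-0.26 5.57 5.5 -28 0;-0.26 5.57 6.6 -28 0;-0.26 5.57 6.8 -28 0;-0.26 5.57 6.8 -28 0"
}}

```text
time_s: 6.2
eef_pos: [668.1, 226.1, 191.4]
ee_rot: [-0.001, -0.126, 0.992, -0.0]
force: [0.3, 0.8, -2.8]
grip_width: 0.309
```

```bash
cat > look.py <<'E'
import sys
from fit import *
s=readout.sense(); P=s["eef_pos"]; a=np.radians(yaw(s)); u=np.array([np.cos(a),np.sin(a),0])
tip=P+[0,0,11]+120*u; print("eef",P.round(1),"yaw",round(yaw(s),2),"tip pred",tip.round(1),"F",s["force"].round(1),"M",s["wrist_torque"].round(2),s["grip_width"])
ims=[]
for n in("top","side"):
    p,d=cams.capture(n); C=cloud(n,d); np.savez("/tmp/%s_%s.npz"%(n,sys.argv[1]),p=p,d=d)
    m=(C[...,2]>184)&(C[...,2]<225)&(np.linalg.norm(C[...,:2]-[532,195],axis=-1)<(21 if len(sys.argv)<3 else 21))
    print(n,"ring",m.sum(),ring(C[m],(532,195,199.5,.26)).round(2))
    # steel rod points between handle and tip
    q=C-tip; al=-(q@u); la=q@np.array([-u[1],u[0],0]); mm=(al>12)&(al<90)&(abs(la)<20)&(abs(q[...,2])<20)
    if mm.sum()>5:
        k=np.polyfit(al[mm],la[mm],1); kz=np.polyfit(al[mm],q[...,2][mm],1); print(n,"rod n",mm.sum(),"lat off at tip %.1f slope %.1fdeg; z(surface) off tip %.1f slope %.1f"%(k[1],np.degrees(k[0]),kz[1],np.degrees(kz[0])))
    c=proj(n,[532,195,199])[0]; x0=int(np.clip(c[0]-40,0,480)); y0=int(np.clip(c[1]-55,0,310))
    im=cv2.resize(p[y0:y0+75,x0:x0+80],(400,375),interpolation=cv2.INTER_CUBIC)
    for pt in(tip,): 
        v=(proj(n,pt)[0]-[x0,y0]+.5)*5; cv2.circle(im,tuple(int(t) for t in v),3,(0,255,0),1)
    print(n,"crop origin",x0,y0); ims.append(im)
save("look_%s.png"%sys.argv[1],np.clip(np.hstack(ims)*1.3,0,255).astype(np.uint8))
E
python3 look.py a
```

```text
eef [668.1 226.1 191.4] yaw 194.48 tip pred [551.9 196.1 202.4] F [ 0.3  0.8 -2.8] M [-0.01 -0.01 -0.06] 0.3094196604455931
top ring 0 [5.320e+02 1.950e+02 1.995e+02 2.600e-01]
top crop origin 164 157
side ring 76 [5.3315e+02 1.9501e+02 1.9860e+02 2.9000e-01]
side rod n 217 lat off at tip -3.2 slope -0.4deg; z(surface) off tip 3.2 slope 0.5
side crop origin 240 180
```

View pics/look_a.png

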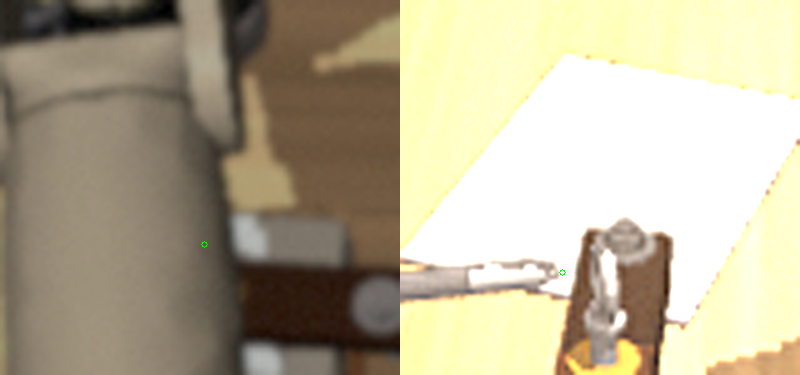

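Run:
```python
from fit import *
z=np.load("/tmp/side_a.npz"); C=cloud("side",z["d"])
s=readout.sense(); P=s["eef_pos"]; a=np.radians(yaw(s)); u=np.array([np.cos(a),np.sin(a),0]); l=np.array([-u[1],u[0],0])
tip=P+[0,0,11]+120*u; q=C-tip; al=-(q@u); la=q@l; h=q[...,2]; m=(al>14)&(al<90)&(abs(la)<16)&(abs(h)<16)
A,L,H=al[m],la[m],h[m]
f=lambda p: np.hypot(L-p[0]-p[1]*(A-50),H-p[2]-p[3]*(A-50))-7
r=least_squares(f,[0,0,0,0],loss="soft_l1",f_scale=2); print(m.sum(),r.x, "at tip lat",r.x[0]-50*r.x[1],"z",r.x[2]-50*r.x[3], np.degrees(r.x[[1,3]]))
# tip extent along axis
m2=(abs(la-r.x[0])<10)&(abs(h-r.x[2])<10)&(al>-20)&(al<30); print("tip al pct",np.percentile(al[m2],[0,1,5]))
print(s["eef_pos"],s["time_s"])
```

```text
208 [ 1.00795696 -0.01334232 -0.5343413  -0.00345801] at tip lat 1.675073181229163 z -0.36144085880076043 [-0.76445888 -0.19812931]
tip al pct [-17.43806    -17.41232954 -15.827748  ]
[668.47381969 226.18816171 192.7921089 ] 6.3
```

```bash
python3 -c "
from h import *
print(go(667.2,234.8,188.5,195.3))"
```

```text
[np.float64(-0.09), np.float64(0.87), np.float64(0.43), np.float64(-0.82)]
```

Request:
{"op": "step_arm", "data": {
  "plan": "-0.1 0.87 0.43 -0.8 0;-0.1 0.87 0.43 -0.8 0;-0.1 0.87 0.43 -0.8 0;-0.1 0.87 0.43 -0.8 0"
}}

```text
time_s: 6.7
eef_pos: [667.0, 235.0, 188.0]
ee_rot: [0.0, -0.133, 0.991, -0.0]
force: [-0.7, -0.3, -2.6]
grip_width: 0.31
```

```bash
python3 -c "
from h import *
for i in range(2):
  s=readout.sense();print(s['eef_pos'],yaw(s),s['force'],s['wrist_torque'],go(667.2,234.8,188.5,195.3),go(619.1,221,188.5,195.3))
  cams.capture('side')"
```

```text
[667.04506841 235.02174042 188.01197366] 195.3031087953649 [-0.69039133 -0.29884059 -2.61691245] [-0.02191022 -0.00348078 -0.03818618] [np.float64(-0.01), np.float64(-0.03), np.float64(-0.05), np.float64(0.0)] [np.float64(4.99), np.float64(-0.09), np.float64(-0.05), np.float64(0.0)]
[667.08899347 234.91321103 188.03294452] 195.29493769959277 [-0.65236025 -0.37064479 -2.98061612] [ 0.02509018 -0.03408171  0.02816063] [np.float64(-0.01), np.float64(-0.01), np.float64(-0.05), np.float64(-0.01)] [np.float64(5.0), np.float64(-0.08), np.float64(-0.05), np.float64(-0.01)]
```

Advance in pieces, watching force.

Request:
{"op": "step_arm", "data": {
  "plan": "0.5 -0.01 -0.05 0 0;1 -0.02 -0.05 0 0;1.5 -0.03 -0.05 0 0;2 -0.03 -0.05 0 0;2 -0.03 -0.05 0 0"
}}

```text
time_s: 7.3
eef_pos: [647.3, 229.3, 188.7]
ee_rot: [0.0, -0.133, 0.991, -0.0]
force: [-0.1, -0.5, -2.6]
grip_width: 0.308
```

Request:
{"op": "step_arm", "data": {
  "plan": "0.4 0 0 0 0;0.8 -0.01 0 0 0;1 -0.02 0 0 0;1 -0.02 0 0 0"
}}

```text
time_s: 7.7
eef_pos: [638.0, 226.5, 188.5]
ee_rot: [0.0, -0.133, 0.991, 0.0]
force: [0.7, 0.3, -2.6]
grip_width: 0.31
```

```bash
python3 look.py b
```

```text
eef [638.  226.5 188.5] yaw 195.3 tip pred [522.3 194.9 199.5] F [ 0.7  0.3 -2.6] M [ 0.02 -0.01  0.02] 0.30972036134140324
top ring 4 [524.14 179.53 197.56   1.83]
top crop origin 164 157
side ring 113 [ 5.3440e+02  1.9530e+02  1.9716e+02 -1.1000e-01]
side rod n 248 lat off at tip -2.8 slope -0.5deg; z(surface) off tip 1.5 slope 1.1
side crop origin 240 180
```

View pics/look_b.png

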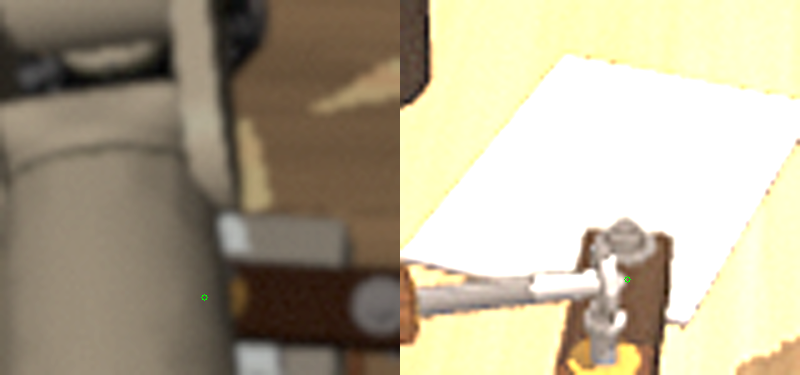

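Request:
{"op": "step_arm", "data": {
  "plan": "0.5 -0.01 0 0 0;1 -0.02 0 0 0;1.5 -0.03 0 0 0;2 -0.04 0 0 0;2.4 -0.05 0 0 0;2.4 -0.05 0 0 0"
}}

```text
time_s: 8.4
eef_pos: [614.8, 219.7, 188.6]
ee_rot: [0.0, -0.133, 0.991, 0.0]
force: [0.3, -0.0, -2.4]
grip_width: 0.312
```

```bash
cat > tq.py <<'E'
from h import *
L=np.array([532.8,195.2])
def tq(n=3):
    "mean torque about the screw (clockwise positive, N m) over n camera periods"
    r=[]
    for i in range(n):
        s=readout.sense(); d=(s["eef_pos"][:2]-L)/1000; F=s["force"]; r.append([-(-s["wrist_torque"][2]-(d[0]*F[1]-d[1]*F[0])),*F,*s["wrist_torque"],*s["eef_pos"],yaw(s)]); cams.capture("side")
    r=np.array(r); m=r.mean(0); d=m[7:9]-L
    print("t %.2f T_env_on_tool ccw=%.3f+-%.2f F %s M %s eef %s yaw %.2f D %.1f bearing %.1f grip %.3f"%(readout.sense()["time_s"],m[0],r[:,0].std(),m[1:4].round(1),m[4:7].round(2),m[7:10].round(1),m[10],np.hypot(*d),np.degrees(np.arctan2(d[1],d[0])),s["grip_width"]))
def arc(ths,D,ref):
    "rows for rod directions ths (deg), pivot L"
    for t in ths:
        a=np.radians(t); x,y=L-D*np.array([np.cos(a),np.sin(a)]); print(" ".join("%.2f"%v for v in go(x,y,ref[2],t,ref)),"0;",end=" ")
    print()
E
sed -i 's/r.append(\[-(-s\["wrist_torque"\]\[2\]-(d\[0\]\*F\[1\]-d\[1\]\*F\[0\])),/r.append([s["wrist_torque"][2]+d[0]*F[1]-d[1]*F[0],/' tq.py
python3 -c "
from tq import *
tq(3)
s=readout.sense();e=s['eef_pos'];arc(np.arange(194,154,-4.),np.hypot(*(e[:2]-L)),(*e,yaw(s)))"
```

```text
t 8.55 T_env_on_tool ccw=0.027+-0.04 F [-0.2 -0.2 -2.6] M [-0.01 -0.01  0.04] eef [615.  219.7 188.6] yaw 195.30 D 85.8 bearing 16.6 grip 0.316
0.00 -0.39 -0.00 1.30 0; 0.03 -0.99 -0.00 5.30 0; 0.11 -1.58 -0.00 9.30 0; 0.23 -2.17 -0.00 13.30 0; 0.39 -2.75 -0.00 17.30 0; 0.59 -3.32 -0.00 21.30 0; 0.82 -3.87 -0.00 25.30 0; 1.10 -4.40 -0.00 29.30 0; 1.41 -4.92 -0.00 33.30 0; 1.76 -5.41 -0.00 37.30 0;
```

Request:
{"op": "step_arm", "data": {
  "plan": "0 -0.39 0 1.3 0;0.03 -0.99 0 5.3 0;0.11 -1.58 0 9.3 0;0.23 -2.17 0 13.3 0;0.39 -2.75 0 17.3 0;0.59 -3.32 0 21.3 0;0.82 -3.87 0 25.3 0;1.1 -4.4 0 29.3 0;1.41 -4.92 0 33.3 0"
}}

```text
time_s: 9.45
eef_pos: [614.7, 168.1, 188.3]
ee_rot: [0.0, 0.158, 0.987, -0.0]
force: [-0.1, 0.5, -2.6]
grip_width: 0.312
```

```bash
python3 -c "
from tq import *
tq(3)
s=readout.sense();e=s['eef_pos'];arc(np.arange(160,140,-2.),85.8,(*e,yaw(s)))"
```

```text
t 9.60 T_env_on_tool ccw=0.014+-0.08 F [ 0.  -0.  -2.7] M [-0.01  0.    0.02] eef [614.7 167.7 188.3] yaw 161.72 D 86.4 bearing -18.6 grip 0.311
0.05 -0.27 -0.00 2.01 0; 0.07 -0.57 -0.00 4.01 0; 0.09 -0.87 -0.00 6.01 0; 0.13 -1.16 -0.00 8.01 0; 0.18 -1.46 -0.00 10.01 0; 0.23 -1.75 -0.00 12.01 0; 0.30 -2.04 -0.00 14.01 0; 0.38 -2.33 -0.00 16.01 0; 0.47 -2.62 -0.00 18.01 0; 0.56 -2.90 -0.00 20.01 0;
```

Request:
{"op": "step_arm", "data": {
  "plan": "0.05 -0.27 0 2 0;0.07 -0.57 0 4 0;0.09 -0.87 0 6 0;0.13 -1.16 0 8 0;0.18 -1.46 0 10 0;0.23 -1.75 0 12 0;0.3 -2.04 0 14 0;0.38 -2.33 0 16 0;0.47 -2.62 0 18 0;0.47 -2.62 0 18 0"
}}

```text
time_s: 10.6
eef_pos: [602.0, 144.7, 188.4]
ee_rot: [0.0, 0.309, 0.951, -0.0]
force: [0.1, -2.6, -2.5]
grip_width: 0.312
```

```bash
python3 -c "
from tq import *
tq(5)
s=readout.sense();e=s['eef_pos'];arc(np.arange(142,122,-2.),85.8,(*e,yaw(s)))"
```

```text
t 10.85 T_env_on_tool ccw=0.132+-0.04 F [-0.1 -3.3 -2.5] M [-0.62  0.08  0.37] eef [602.1 144.9 188.4] yaw 144.09 D 85.6 bearing -36.0 grip 0.314
-0.01 -0.30 -0.00 2.07 0; 0.00 -0.60 -0.00 4.07 0; 0.03 -0.90 -0.00 6.07 0; 0.06 -1.20 -0.00 8.07 0; 0.11 -1.49 -0.00 10.07 0; 0.17 -1.79 -0.00 12.07 0; 0.24 -2.08 -0.00 14.07 0; 0.31 -2.37 -0.00 16.07 0; 0.40 -2.66 -0.00 18.07 0; 0.50 -2.94 -0.00 20.07 0;
```

Request:
{"op": "step_arm", "data": {
  "plan": "0 -0.3 0 2 0;0 -0.6 0 4 0;0.03 -0.9 0 6 0;0.06 -1.2 0 8 0;0.11 -1.49 0 10 0;0.11 -1.49 0 10 0"
}}

```text
time_s: 11.45
eef_pos: [592.3, 133.6, 188.3]
ee_rot: [-0.0, 0.39, 0.921, -0.0]
force: [-0.5, -4.1, -3.5]
grip_width: 0.313
```

```bash
python3 -c "
from tq import *
tq(4)
s=readout.sense();e=s['eef_pos'];arc(np.arange(132,112,-2.),85.8,(*e,yaw(s)))"
```

```text
t 11.65 T_env_on_tool ccw=0.343+-0.06 F [-1.1 -4.1 -3. ] M [-0.72  0.14  0.66] eef [592.3 133.7 188.3] yaw 134.07 D 85.6 bearing -45.9 grip 0.307
-0.01 -0.31 -0.00 2.07 0; 0.00 -0.61 -0.00 4.07 0; 0.03 -0.91 -0.00 6.07 0; 0.07 -1.21 -0.00 8.07 0; 0.11 -1.50 -0.00 10.07 0; 0.17 -1.80 -0.00 12.07 0; 0.24 -2.09 -0.00 14.07 0; 0.32 -2.38 -0.00 16.07 0; 0.40 -2.66 -0.00 18.07 0; 0.50 -2.95 -0.00 20.07 0;
```

Request:
{"op": "step_arm", "data": {
  "plan": "0 -0.15 0 1 0;0 -0.31 0 2 0;0 -0.46 0 3 0;0 -0.61 0 4 0;0 -0.61 0 4 0;0 -0.61 0 4 0;0 -0.61 0 4 0"
}}

```text
time_s: 12.35
eef_pos: [587.9, 129.6, 188.3]
ee_rot: [-0.0, 0.423, 0.906, -0.0]
force: [-0.7, -3.7, -4.3]
grip_width: 0.308
```

```bash
python3 -c "
from tq import *
tq(4)
s=readout.sense();e=s['eef_pos'];arc(np.arange(129,119,-1.),85.8,(*e,yaw(s)))"
```

```text
t 12.55 T_env_on_tool ccw=0.528+-0.03 F [-1.2 -3.3 -4.2] M [-0.58  0.05  0.79] eef [587.9 129.5 188.3] yaw 130.01 D 85.7 bearing -50.0 grip 0.309
-0.00 -0.15 -0.00 1.01 0; 0.00 -0.30 -0.00 2.01 0; 0.01 -0.45 -0.00 3.01 0; 0.02 -0.60 -0.00 4.01 0; 0.03 -0.75 -0.00 5.01 0; 0.04 -0.90 -0.00 6.01 0; 0.06 -1.05 -0.00 7.01 0; 0.08 -1.20 -0.00 8.01 0; 0.10 -1.35 -0.00 9.01 0; 0.13 -1.49 -0.00 10.01 0;
```

Request:
{"op": "step_arm", "data": {
  "plan": "0 -0.15 0 1 0;0 -0.3 0 2 0;0.01 -0.45 0 3 0;0.02 -0.6 0 4 0;0.02 -0.6 0 4 0;0.02 -0.6 0 4 0;0.02 -0.6 0 4 0"
}}

```text
time_s: 13.25
eef_pos: [583.3, 125.8, 188.4]
ee_rot: [-0.0, 0.454, 0.891, 0.0]
force: [0.9, -1.5, -5.5]
grip_width: 0.312
```

```bash
python3 -c "
from tq import *
tq(5)
s=readout.sense();e=s['eef_pos'];arc(np.arange(125,119,-1.),85.8,(*e,yaw(s)))"
```

```text
t 13.50 T_env_on_tool ccw=0.828+-0.07 F [ 0.1 -1.8 -5.3] M [-0.44 -0.11  0.91] eef [583.3 125.8 188.3] yaw 126.00 D 85.8 bearing -54.0 grip 0.311
0.00 -0.15 -0.00 1.00 0; 0.01 -0.30 -0.00 2.00 0; 0.01 -0.45 -0.00 3.00 0; 0.02 -0.60 -0.00 4.00 0; 0.03 -0.75 -0.00 5.00 0; 0.05 -0.90 -0.00 6.00 0;
```

Request:
{"op": "step_arm", "data": {
  "plan": "0 0 0 0 0;0 0 0 0 0;0 0 0 0 0;0 0 0 0 0"
}}

```text
time_s: 13.9
eef_pos: [583.3, 125.8, 188.4]
ee_rot: [0.0, 0.454, 0.891, 0.0]
force: [0.1, -1.6, -4.5]
grip_width: 0.313
```

```bash
python3 -c "
from tq import *
tq(6)
s=readout.sense();e=s['eef_pos'];arc(np.arange(129,164,3.5),85.8,(*e,yaw(s)))"
```

```text
t 14.20 T_env_on_tool ccw=0.874+-0.02 F [ 0.3 -1.4 -5.4] M [-0.41 -0.16  0.92] eef [583.3 125.8 188.4] yaw 126.00 D 85.8 bearing -54.0 grip 0.309
0.02 0.45 -0.00 -3.00 0; 0.06 0.97 -0.00 -6.50 0; 0.13 1.49 -0.00 -10.00 0; 0.24 2.00 -0.00 -13.50 0; 0.38 2.51 -0.00 -17.00 0; 0.55 3.00 -0.00 -20.50 0; 0.75 3.49 -0.00 -24.00 0; 0.97 3.96 -0.00 -27.50 0; 1.23 4.42 -0.00 -31.00 0; 1.51 4.86 -0.00 -34.50 0;
```

Steady at about 0.85 N m: firm. Swinging back to free the rod.

Request:
{"op": "step_arm", "data": {
  "plan": "0.02 0.45 0 -3 0;0.06 0.97 0 -6.5 0;0.13 1.49 0 -10 0;0.24 2 0 -13.5 0;0.38 2.51 0 -17 0;0.55 3 0 -20.5 0;0.75 3.49 0 -24 0;0.97 3.96 0 -27.5 0;1.23 4.42 0 -31 0;1.51 4.86 0 -34.5 0"
}}

```text
time_s: 15.2
eef_pos: [613.9, 167.1, 188.8]
ee_rot: [0.0, 0.169, 0.986, 0.001]
force: [-0.1, -0.4, -1.4]
grip_width: 0.311
```

```bash
python3 -c "
from tq import *
tq(2)"; python3 look.py c
```

```text
t 15.30 T_env_on_tool ccw=0.063+-0.05 F [ 0.2  0.6 -2.5] M [-0.02  0.    0.01] eef [614.  167.4 188.8] yaw 160.64 D 85.8 bearing -18.9 grip 0.312
eef [613.9 167.3 188.7] yaw 160.48 tip pred [500.8 207.4 199.7] F [-1.4 -0.1 -2.7] M [-0.02 -0.04 -0.02] 0.3101056308311178
top ring 0 [5.320e+02 1.950e+02 1.995e+02 2.600e-01]
top crop origin 164 157
side ring 150 [535.77 199.82 197.3    0.96]
side rod n 252 lat off at tip -5.6 slope 1.3deg; z(surface) off tip 2.3 slope 0.7
side crop origin 240 180
```

View pics/look_c.png

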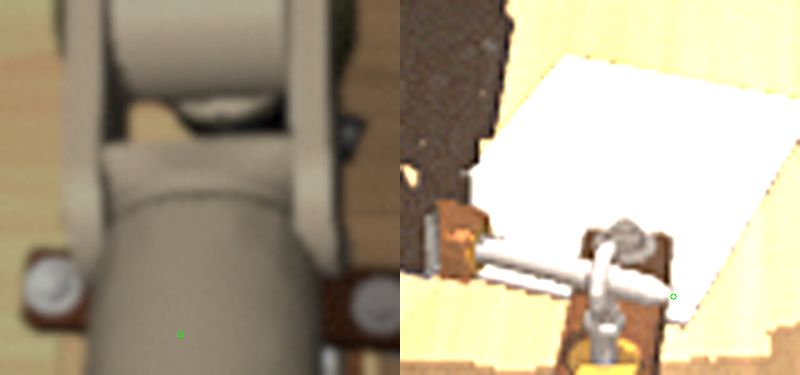

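Request:
{"op": "step_arm", "data": {
  "plan": "-0.5 0 0 0 0;-1 0 0 0 0;-1.6 0 0 0 0;-2.2 0 0 0 0;-2.8 0 0 0 0"
}}

```text
time_s: 15.9
eef_pos: [640.7, 156.9, 188.3]
ee_rot: [-0.0, 0.17, 0.986, 0.0]
force: [-0.4, 0.1, -2.9]
grip_width: 0.315
```

Request:
{"op": "step_arm", "data": {
  "plan": "-0.6 0 0 0 0;-1.2 0 0 0 0;-1.9 0 0 0 0;-2.6 0 0 0 0;-3.4 0 0 0 0;-4.2 0 0 0 0;-4.2 0 0 0 0"
}}

```text
time_s: 16.6
eef_pos: [680.5, 142.6, 188.0]
ee_rot: [0.0, 0.17, 0.986, -0.0]
force: [-0.5, -0.7, -2.5]
grip_width: 0.31
```

```bash
python3 look.py d; python3 -c "
from h import *
z=readout.sense();print(z['eef_pos'],yaw(),go(548.4,-211.9,260,86.5,(*z['eef_pos'][:2],260,yaw())))"
```

```text
eef [680.5 142.6 188. ] yaw 160.46 tip pred [567.4 182.7 199. ] F [-0.5 -0.7 -2.5] M [-0.01 -0.01 -0.01] 0.3103558504224195
top ring 0 [5.320e+02 1.950e+02 1.995e+02 2.600e-01]
top crop origin 164 157
side ring 83 [ 5.3315e+02  1.9458e+02  1.9851e+02 -1.7000e-01]
side rod n 185 lat off at tip -3.6 slope -0.6deg; z(surface) off tip 3.2 slope -0.2
side crop origin 240 180
[679.69137846 143.12863992 188.13921507] 160.4895092024601 [np.float64(0.52), np.float64(-37.85), np.float64(-0.0), np.float64(73.99)]
```

View pics/look_d.png

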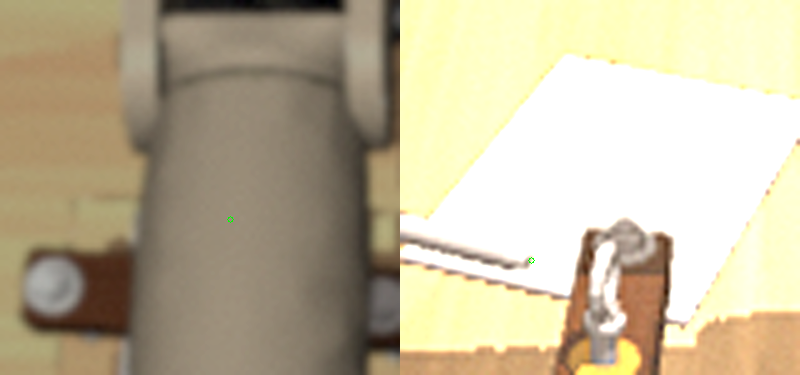

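Request:
{"op": "step_arm", "data": {
  "plan": "-0.2 0 -3 0 0;-0.2 0 -7 0 0;0 -3 -7.2 6 0;0.1 -7.5 -7.2 14.5 0;0.2 -12 -7.2 23 0;0.3 -16.5 -7.2 31.5 0;0.4 -21 -7.2 40 0;0.5 -25.5 -7.2 48.5 0;0.5 -30 -7.2 57 0;0.5 -34 -7.2 65.5 0"
}}

```text
time_s: 17.7
eef_pos: [560.3, -177.2, 260.8]
ee_rot: [0.0, 0.678, 0.735, -0.0]
force: [0.4, -0.2, -1.9]
grip_width: 0.313
```

Request:
{"op": "step_arm", "data": {
  "plan": "0 0 0 0 0;0 0 0 0 0"
}}

```text
time_s: 17.9
eef_pos: [561.2, -175.9, 260.6]
ee_rot: [0.0, 0.676, 0.737, 0.0]
force: [-0.7, 0.8, -3.0]
grip_width: 0.312
```

```bash
python3 -c "
from h import *
z=readout.sense();print(z['eef_pos'],yaw(),z['grip_width'],go(548.4,-211.9,40,86.5))"
```

```text
[ 561.15977159 -175.86502719  260.62269292] 94.9787596962296 0.31234482546745934 [np.float64(-3.48), np.float64(-1.58), np.float64(22.06), np.float64(8.48)]
```

Request:
{"op": "step_arm", "data": {
  "plan": "-1.7 -0.8 1 4 0;-3.48 -1.58 5 8.48 0;-3.48 -1.58 9.5 8.48 0;-3.48 -1.58 14 8.48 0;-3.48 -1.58 17 8.48 0;-3.48 -1.58 20 8.48 0;-3.48 -1.58 22 8.48 0;-3.48 -1.58 22 8.48 0;-3.48 -1.58 22 8.48 0"
}}

```text
time_s: 18.8
eef_pos: [549.5, -210.9, 41.2]
ee_rot: [0.0, 0.728, 0.686, 0.0]
force: [0.2, 0.0, -2.8]
grip_width: 0.307
```

```bash
python3 -c "
from h import *
z=readout.sense();print(z['eef_pos'],yaw(),z['grip_width'],z['force'],go(548.4,-211.9,11.5,86.5))"
```

```text
[ 549.4696582  -210.92880157   41.18338634] 86.62761801014817 0.30652060832712275 [ 0.18383894  0.0086186  -2.84230081] [np.float64(-0.1), np.float64(-0.1), np.float64(2.97), np.float64(0.13)]
```

Request:
{"op": "step_arm", "data": {
  "plan": "0 0 0.8 0 0;0 0 1.6 0 0;0 0 2.2 0 0;0 0 2.6 0 0;0 0 2.8 0 0;0 0 2.9 0 0;0 0 2.95 0 0;0 0 2.97 0 0;0 0 2.97 0 0"
}}

```text
time_s: 19.7
eef_pos: [548.8, -211.8, 11.1]
ee_rot: [0.0, 0.728, 0.685, 0.0]
force: [-2.0, 0.6, 2.2]
grip_width: 0.316
```

Request:
{"op": "step_arm", "data": {
  "plan": "0 0 0 0 60;0 0 0 0 60;0 0 0 0 60;0 0 0 0 60;0 0 -1 0 60;0 0 -3 0 60;0 0 -7 0 60;0 0 -12 0 60;0 0 -17 0 60;0 0 -21 0 60"
}}

```text
time_s: 20.7
eef_pos: [548.8, -211.7, 224.8]
ee_rot: [0.002, 0.728, 0.685, 0.0]
force: [0.0, 0.8, -0.6]
grip_width: 0.604
```

```bash
python3 -c "
from h import *
z=readout.sense();print(z['eef_pos'],yaw(),z['grip_width'],z['force'],go(330,-430,250,60))"
```

```text
[ 548.84894263 -211.6724616   224.76788789] 86.52306060428438 0.6043929748766953 [ 0.01794847  0.79965565 -0.5954896 ] [np.float64(-23.12), np.float64(-20.52), np.float64(-2.52), np.float64(26.52)]
```

Retreat toward the start and take a final look.

Request:
{"op": "step_arm", "data": {
  "plan": "-4 -3.5 -1 5 60;-8 -7 -2 10 60;-12 -10.5 -2.5 15 60;-16 -14 -2.5 20 60;-20 -17.5 -2.5 25 60;-23.1 -20.5 -2.5 26.5 60;-23.1 -20.5 -2.5 26.5 60;-23.1 -20.5 -2.5 26.5 60;-23.1 -20.5 -2.5 26.5 60"
}}

```text
time_s: 21.6
eef_pos: [330.9, -429.1, 246.1]
ee_rot: [0.0, 0.866, 0.501, 0.0]
force: [-0.4, -0.1, 0.4]
grip_width: 0.596
```

Run:
```python
from fit import *
A=[]
for n in("top","side"):
    p,d=cams.capture(n); save(n+"9.png",p); z0=np.load("/tmp/%s0.npz"%n); C=cloud(n,d)
    m=(C[...,2]>184)&(C[...,2]<225)&(abs(C[...,0]-532)<25)&(abs(C[...,1]-195)<25); print(n,m.sum(),ring(C[m],(532,195,199,-.17)).round(2)); A.append(C[m])
    hsv=cv2.cvtColor(p,cv2.COLOR_RGB2HSV).astype(int)
    h=(abs(C[...,0]-550)<40)&(abs(C[...,1]+235)<80)&(hsv[...,1]>110)&(hsv[...,0]<20)&(C[...,2]<60)
    print("handle",h.sum(),"z p90",np.percentile(C[h][:,2],[10,50,90]),C[h].mean(0))
    if n=="top":
        q=(abs(C[...,0]-553)<15)&(C[...,1]>-180)&(C[...,1]<-90)&(C[...,2]>16)&(C[...,2]<35)
        print("steel",q.sum(),C[q].mean(0))
    s=p
    if n=="top": T=p[90:300,160:460]
    else: S=p[120:345,180:400]
save("final.png",np.hstack([cv2.resize(T,(450,315)),cv2.resize(S,(322,315))]))
print(ring(np.vstack(A),(532,195,199,-.17)),readout.sense()["eef_pos"])
```

```text
top 49 [ 5.3249e+02  1.9571e+02  2.0216e+02 -2.4000e-01]
handle 272 z p90 [31.74219764 36.03950951 40.91449689] [ 545.26286688 -241.92827105   36.26470203]
steel 123 [ 552.59533157 -137.07832307   27.15614747]
side 83 [ 5.3309e+02  1.9449e+02  1.9832e+02 -1.8000e-01]
handle 178 z p90 [21.81166233 34.46795073 36.85388784] [ 547.44726097 -229.84367573   32.09826193]
[ 5.32541689e+02  1.94352979e+02  1.99490996e+02 -1.95108963e-01] [ 331.28508794 -428.74772239  245.94392407]
```

View pics/final.png

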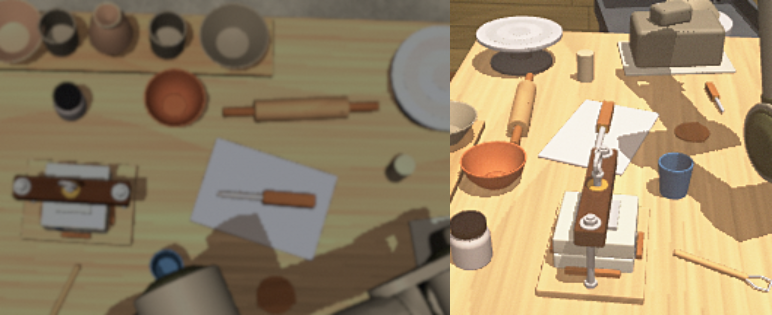

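```bash
python3 -c "
from h import *
print(workorder.finish_job())"
```

```text
the job is handed in; nothing more can be done
None
```

The screw is clamped firm, and the rod is out of the loop and back flat on the white bat. The job was handed in at about 22 s of robot time.

- **Insertion:** I took the larger rod from the bat and slid it through the eye loop from the far side. Nothing above noise showed in the force readings.
- **Tightening:** I turned the screw clockwise in steps, holding still to read the torque after each. The held readings climbed 0.13, 0.34, 0.53, 0.83 N m. A last hold read 0.87, so it rests at about 0.85 N m, inside the 0.7–1.0 band.
- **Release:** I swung the rod back until it carried no load, drew it straight out without resistance, and put it down where it had been.

**Last checks:**
- The loop's heading went from about +15° to about −11°, and read about the same just after the rod came out and at the end, so the screw held.
- The handle's top is at 36 mm, which means it is lying flat, and it is within about 1 mm of where it started.
- Everything else visible looks undisturbed in the final picture.
- The two cameras disagreed by a few degrees on the loop's heading and about 4 mm on its height. Neither affected the fit.

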